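# Prop the plaster-bat drying frame and hold it upright

## Robot

A 6-joint arm with a two-finger parallel gripper is mounted at the origin on the work surface. World frame = base frame: x ahead of the robot, y to its left, z up, the work surface at z = 0. Lengths are in mm, angles in rad, forces in N, time in s.
With the tool pointing down it reaches from about 225 to 725 mm from the base axis. Payload 3.1 kg.
Tool frame: the origin (TCP) lies midway between the tips of the shut fingers; the grasp point (between the pads) lies 19 mm behind it (ctrl.hold_point_z is the distance from the TCP to the grasp point, in mm); z points along the fingers, y is the line along which they close (so a half turn about z gives the same grasp; the last joint's range is limited). The gripper opens to 85 mm and grips with 20 to 120 N. Pads are 22 mm wide; open, the fingers measure 114 mm over their backs; the gripper's body (76 mm by 85 mm) begins 54 mm behind the grasp point. The pads swing forward as they close: fully open they stand 13 mm farther back than shut.
Start: joints at [1.085, 0.048, 0.099, 1.622, 0, 1.443], TCP at [183.869, 491.741, 231.312] pointing down, gripper open.
Joint ranges: [-2.91, 2.91], [-0.99, 1.94], [-1.21, 1.42], [-2.12, 2.29], [-1.49, 1.47], [-3.14, 3.14]. Speed limits (rad/s): [2.79, 2.79, 3.14, 3.14, 3.14, 3.14].

## Interface

Orientations are given as [roll, pitch, yaw] about the fixed x, y, z axes, in that order (R = Rz(yaw) Ry(pitch) Rx(roll)).
In Python, from rig import ctrl, eyes gives the robot as it stands.
- The arm moves only by the tool drive_tool, never from a script. Its argument "series" is a list that holds one entry, the list of rows, each a list of 4 numbers: the shift along the tool's x, y, z in cm, then the turn about the tool's z in degrees. A call has 1 to 5 rows; each row shifts and turns the commanded pose from where the row before left it, along the tool's axes as they then stand; what a row does not reach is not made up. A row lasts 1/10 s, in which the tool goes at most 50 mm and 8.59 degrees, less where a joint would pass 70% of its speed; a pose out of reach is approached as far as the arm can. A call is refused whole if a number of a shift passes 5 or a number of a turn 8.59, either way. A call with a gripper value outside its range is refused whole. "gripper" is the opening in per cent of the stroke, from 0 (shut) to 100 (fully open), set as the call begins (left out, the last holds). The fingers move at their own pace and stop on an object; the grip force is fixed at half the most. Time passes only in rows, so rows that do not move let the fingers close. It gives the time, the measured TCP pose, the force, the opening and the grip force at its end, in the units of the state.
- ctrl.state(): the state, without advancing time (a new reading comes with each control period).
- eyes.capture(name): name is "side" or "top"; returns (picture, depth): 480x640x3 uint8, blue, green, red; 480x640 float32, mm along the optical axis (not along the pixel's ray), 0 where there is no reading.
- eyes.camera_info(name): a dict with "camera_matrix" (3x3 intrinsics, pixels), "xyz" and "rotation" of the camera in the world. Camera axes: x right, y down, z forward; pixel columns grow to the right and rows downward; lengths in mm; the calibration is good to about 2 mm. A picture is of the moment at which its call begins. camera_info takes no time and is no camera call.
- ctrl.close_job(): hands the job in; it is judged then, once.
Trained networks look in the newest picture that a camera, given by its name, has taken for a name from the list of things; names that differ only in an ending like _2 or _b are one class to them, and where a whole thing is asked for, a point or a joint stands for the part that bears it (a point fixed in the world has none). Each returns a list of dicts, best first, with "p" (0 to 1); they miss things now and then, are a little off and sometimes report something else, mostly with a low value. They report only what shows in the picture. A call takes as long as a camera call.
- eyes.cut_out(camera, name): "pixels" (480x640 bool, what is visible of it) and "box" ([left, top, right, bottom] in pixels, round what is visible of it).
The state is a dict: "time_s": time; "qpos": joint angles; "qvel": joint speeds; "effort": joint torques, N m; "position": TCP position; "tcp_rot": TCP orientation; "contact_force": force on the tool from outside, world axes, zero at the start; "ft_torque": the same for the moment, N m; "grip_width": finger opening in mm; "grasp_force": force on a finger pad.
Only numpy, scipy, OpenCV 4.12 (cv2) and the standard library are available. Lean on these libraries where they do the work, as an engineer would, in place of code of your own. Each camera call takes 0.05 s, during which the arm holds its last target. There are 200 camera calls.

## Task

The round plaster bat's drying frame is tipped back on its rest with its red kickstand folded up beside it. First flip the kickstand over centre so that it drops all the way down in front, then take the frame by its yellow top bar, bring it upright and keep holding it there: finish with the gripper still holding the bar, because the frame falls back if let go. Leave the other things on the table where they are.

Things in the scene. Friction and masses are not known exactly. Their poses are not given: they have to be found in the camera images.
- stand: fixed dark wooden base board of the drying stand, 270 mm (its x) x 330 mm (its y) x 20 mm; origin at the centre of its underside on the table. Its -x is the stand's front (towards the robot, within about 0.5 rad), +x its back, z up. Two 14 mm square rest posts (118 mm tall) stand 76 mm behind the origin at y = +-88 mm.
- frame_hinge (a point): point on the frame's hinge axis, 40 mm above the stand's origin; the axis runs along the stand's y. Two uprights (14 mm round, at y = +-88 mm) carry the top bar; a white plaster disc, 140 mm across and 20 mm thick, sits on a stiffly turning hub 110 mm above the hinge, on the back (30 to 50 mm behind the frame's plane).
- frame (a joint): lean of the tipping frame about frame_hinge, rad: 0 = upright, positive = leaning back (the stand's +x), its rest is at 0.49, where it starts. Weighs about 1 kg, heavier at the back: unheld it falls back to the rest even from upright; drawing the bar forward takes 1 to 5 N. With the kickstand down, its foot meets the base board about 0.035 rad forward of upright and stops the frame.
- bar_mid (a point): middle of the frame's yellow round top bar, a stiffly turning sleeve 23 mm thick, yellow part 100 mm long, along the stand's y; it lies 220 mm from the hinge axis, so in the stand's frame it is at x = 220 sin(lean), y = 0, z = 40 + 220 cos(lean) mm. Free all round for pinching from above, fingers before and behind it.
- grip: the yellow sleeve itself, origin at bar_mid; it can turn about the bar with slight friction
- kick (a joint): kickstand angle from the frame, rad: 0 = folded, pointing up along the frame; grows as the leg swings forward (the stand's -x); 3.0 = fully down against its stop, pointing down. Held only by gravity and slight friction: once the leg has passed the vertical it drops to the stop by itself (with the frame resting back that is at about 0.5 rad), before that it falls back to folded.
- kick_pivot (a point): the kickstand's pivot on the frame: 90 mm up the frame from the hinge axis, 70 mm in front of the frame's plane on a bracket and 138 mm to the stand's -y side (outside the frame, 50 mm from the right upright), axis along the stand's y
- kick_tip (a point): centre of the 20 mm black rubber ball at the free end of the red 12 mm round kickstand leg, 98 mm from kick_pivot; folded it is 188 mm up the frame from the hinge axis and 70 mm in front of the frame's plane (about 239 mm above the table), outside the bar's right end, with free space before and behind it
- glaze_jar: closed glass jar with a blue lid, 64 mm across, 85 mm tall; bystander; origin at the centre of its underside
- slip_cup: terracotta cup, 76 mm across, 85 mm tall; bystander; origin at the centre of its underside
- brush: loose flat brush lying on the table beyond the stand; bystander; origin at the centre of its underside
- clay_head: small brown clay head, about 70 mm across and 68 mm tall; bystander; origin at the centre of its underside
- wood_block: wooden block 120 x 50 x 22 mm; bystander; origin at the centre of its underside
- water_bowl: blue bowl, 120 mm across, 50 mm tall; bystander; origin at the centre of its underside

How it is judged:
By the outcome, as a careful person would: the job done as asked, in the order asked, and still so for the second after the job is handed in, while the arm keeps its last pose, push and grip.
It also fails if it takes over 40 s, if anything falls off the work surface, if the arm or the gripper's body presses on something with over 40 N, if the wrist force passes 120 N, or if a joint passes its speed limit or range.

## Working session

There is one attempt and no reset: what is moved stays moved. The work goes in short steps, Python scripts to look and compute and a tool call to move; the robot and the scene stay as the last step left them, time stands still between calls to the robot, and variables do not carry over. Pictures are saved under pics/ and viewed, at most 10 in all, crops included, and the job is handed in when it is done.

Besides the shell and the picture viewer there is one more tool, called after "Emit:" as a command line: name --argument value ..., lists and objects as JSON in quotes. drive_tool: Moves the arm, as the interface text tells. Its arguments: {"type":"object","properties":{"series":{"type":"array","items":{"type":"array","items":{"type":"array","items":{"type":"number"}}}},"gripper":{"type":"number"}},"required":["series"]}

```bash
mkdir -p pics
cat > h.py <<'E'
import numpy as np, cv2
from rig import ctrl, eyes
def pts(cam, mask, depth):
    i=eyes.camera_info(cam); K=np.array(i["camera_matrix"]); R=np.array(i["rotation"]); t=np.array(i["xyz"])
    if R.shape!=(3,3): print("rot",R)
    v,u=np.nonzero(mask&(depth>0)); d=depth[v,u]
    return (np.linalg.inv(K)@np.stack([u,v,np.ones(len(u))])*d).T@R.T+t
E
python3 - <<'E'
from h import *
print(ctrl.state()); 
for c in("top","side"):
    print(c,eyes.camera_info(c))
    im,d=eyes.capture(c); cv2.imwrite(f"pics/{c}0.png",im); np.save(f"{c}_d.npy",d)
    for n in("stand","grip","kick_tip","frame","kick"):
        for r in eyes.cut_out(c,n)[:2]:
            p=pts(c,r["pixels"],d)
            if len(p): print(n,round(r["p"],2),r["box"],len(p),np.median(p,0).round(),p.min(0).round(),p.max(0).round())
E
```

```text
{'time_s': 0.0, 'qpos': array([1.08520694e+00, 4.87359355e-02, 9.75783977e-02, 1.62199224e+00,
       2.99386704e-05, 1.44302253e+00]), 'qvel': array([ 6.79753069e-04,  6.72220924e-04, -3.07032679e-05, -2.67610628e-04,
        1.12475318e-03, -4.81675885e-04]), 'effort': array([ 3.05973927e-04, -3.38777447e+01,  3.20017648e+01,  2.03034159e-02,
       -1.05595977e-04, -7.41616986e-06]), 'position': array([183.57201415, 491.20622353, 230.11511826]), 'tcp_rot': array([-3.13926221e+00, -3.29585749e-04,  2.78377664e+00]), 'contact_force': array([-0.65583279,  0.23804938, -1.04805306]), 'ft_torque': array([-0.00670787, -0.01415274,  0.01764476]), 'grasp_force': 0.0, 'grip_width': 85.63801026090279}
top {'camera_matrix': array([[570.60932957,   0.        , 320.75866428],
       [  0.        , 570.60932957, 242.12934326],
       [  0.        ,   0.        ,   1.        ]]), 'xyz': array([ 458.91731342,   57.3156005 , 1259.12361063]), 'rotation': array([-3.04685178, -0.02000385, -1.5471028 ])}
rot [-3.04685178 -0.02000385 -1.5471028 ]Traceback (most recent call last):
  File "<stdin>", line 8, in <module>
  File "h.py", line 7, in pts
    return (np.linalg.inv(K)@np.stack([u,v,np.ones(len(u))])*d).T@R.T+t
           ~~~~~~~~~~~~~~~~~~~~~~~~~~~~~~~~~~~~~~~~~~~~~~~~~~~~~~~~~~^~
ValueError: operands could not be broadcast together with shapes (19735,) (3,)
```

```bash
cat > h.py <<'E'
import numpy as np, cv2
from rig import ctrl, eyes
from scipy.spatial.transform import Rotation as Ro
def pts(cam, mask, depth):
    i=eyes.camera_info(cam); K=np.array(i["camera_matrix"]); R=Ro.from_euler("xyz",i["rotation"]).as_matrix(); t=np.array(i["xyz"])
    v,u=np.nonzero(mask&(depth>0)); d=depth[v,u]
    return (np.linalg.inv(K)@np.stack([u,v,np.ones(len(u))])*d).T@R.T+t
E
python3 - <<'E'
from h import *
for c in("top","side"):
    print(c,eyes.camera_info(c)["xyz"])
    im,d=eyes.capture(c); cv2.imwrite(f"pics/{c}0.png",im)
    for n in("stand","grip","kick_tip","frame","kick"):
        for r in eyes.cut_out(c,n)[:2]:
            p=pts(c,r["pixels"],d); np.save(f"{c}_{n}.npy",p) 
            if len(p): print(n,round(r["p"],2),r["box"],len(p),np.median(p,0).round(),p.min(0).round(),p.max(0).round())
E
```

```text
top [ 458.91731342   57.3156005  1259.12361063]
stand 0.78 [220.0, 182.4, 381.6, 318.6] 19883 [555.  81.  20.] [408. -92.  -7.] [714. 255. 251.]
grip 0.95 [267.0, 181.4, 325.5, 197.5] 699 [652.  86. 242.] [640.  37.  16.] [713. 157. 249.]
kick_tip 0.72 [363.0, 221.6, 378.3, 260.3] 344 [562. -55. 197.] [530. -92.  -3.] [618. -45. 251.]
frame 0.93 [243.4, 179.0, 376.3, 261.8] 5386 [625.  72. 147.] [525. -94.  -7.] [714. 206. 251.]
frame 0.55 [172.6, 247.5, 207.1, 275.2] 825 [521. 305.  83.] [493. 281.  -4.] [552. 341.  91.]
kick 0.68 [363.1, 221.2, 380.4, 260.3] 340 [562. -55. 198.] [530. -86.  -2.] [627. -45. 251.]
kick 0.61 [244.2, 176.6, 377.5, 260.9] 4859 [626.  75. 149.] [527. -66.  -0.] [713. 180. 251.]
side [  22.32182437 -573.59540206 1041.47495322]
stand 0.87 [229.2, 173.4, 395.0, 348.6] 13689 [557.  62.  21.] [404. -91.  -7.] [822. 374. 250.]
grip 0.91 [326.5, 182.1, 363.0, 202.6] 320 [647.  82. 242.] [640.  35. 228.] [667. 135. 249.]
kick_tip 0.65 [343.5, 237.5, 364.8, 281.5] 291 [559. -59. 195.] [527. -68.  20.] [632.  20. 250.]
kick_tip 0.26 [231.8, 175.9, 395.5, 347.6] 13313 [555.  60.  21.] [405. -91.  -6.] [820. 374. 250.]
frame 0.76 [286.2, 175.0, 375.5, 290.5] 3837 [623.  71. 150.] [525. -68.  -6.] [826. 374. 250.]
kick 0.83 [340.6, 236.5, 366.1, 280.0] 328 [558. -59. 192.] [527. -68.  19.] [649.  30. 250.]
```

View pics/top0.png

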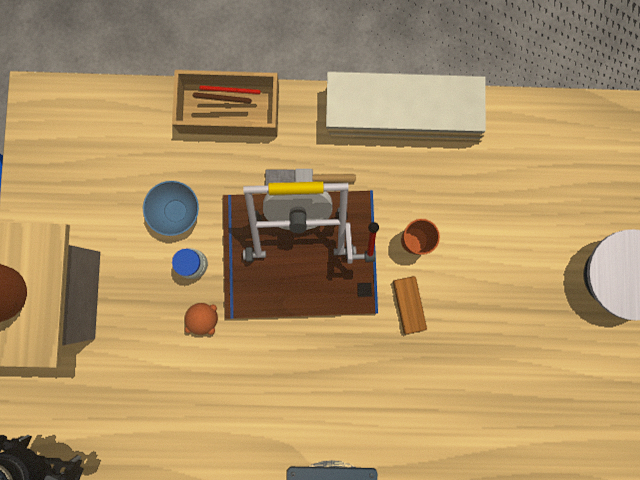

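View pics/side0.png

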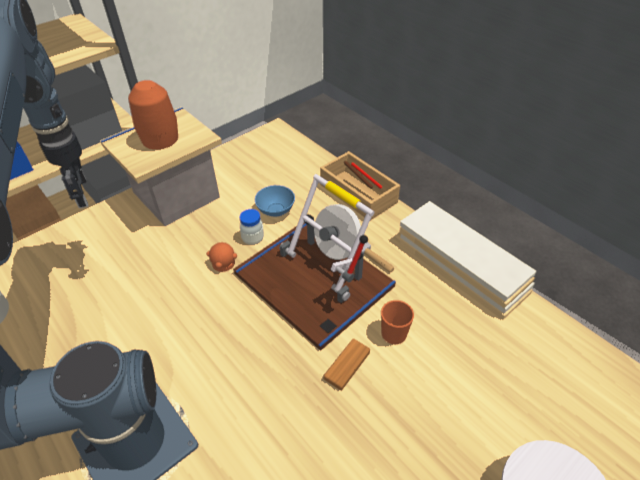

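Run:
```python
from h import *
for c in("top","side"):
    p=np.load(f"{c}_grip.npy"); p=p[(p[:,2]>225)&(p[:,2]<260)]
    p=p[np.abs(p[:,0]-np.median(p[:,0]))<25]
    ax=np.linalg.svd(p-p.mean(0),full_matrices=False)[2][0]; s=(p-p.mean(0))@ax
    mid=p.mean(0)+ax*(np.percentile(s,1)+np.percentile(s,99))/2
    print(c,"bar",mid.round(1),ax.round(3),np.ptp(s).round(),np.percentile(p[:,2],[50,98]))
    k=np.load(f"{c}_kick.npy") if c=="side" else np.load("top_kick_tip.npy")
    k=k[k[:,2]>228]; print("tip",len(k),np.median(k,0).round(1),k.min(0).round(1),k.max(0).round(1))
    s=np.load(f"{c}_stand.npy"); s=s[(abs(s[:,2]-20)<5)]
    print("board",cv2.minAreaRect(s[:,:2].astype(np.float32)), np.median(s[:,2]))
```

```text
top bar [652.6  88.1 241.9] [-0.054  0.999 -0.002] 101.0 [242.4191237  247.46729898]
tip 105 [583.6 -53.7 244.2] [574.4 -63.1 228.2] [595.  -45.2 251.3]
board ((563.73583984375, 82.40083312988281), (295.69891357421875, 330.4090576171875), 3.2959675788879395) 19.189575791884522
side bar [648.4  84.5 240.8] [-0.07   0.998 -0.   ] 101.0 [241.83146314 247.06196949]
tip 68 [580.1 -57.3 243.4] [571.7 -64.1 228.3] [589.8 -47.6 249.8]
board ((617.2741088867188, 86.17407989501953), (407.2644348144531, 335.20794677734375), 3.614414930343628) 19.658250469518407
```

Emit:
drive_tool --series '[[[0,0,-2,8.4],[0,0,-2,8.4],[0,0,-2,8.4],[0,0,-2,8.4],[0,0,-1,8.4]]]' --gripper 0

```text
time_s: 1.2
position: [184.1, 492.2, 323.5]
tcp_rot: [3.139, -0.002, 2.045]
contact_force: [0.3, -0.1, 0.5]
grip_width: 12.6
grasp_force: 0.0
```

Emit:
drive_tool --series '[[[0,0,0,8.2],[0,0,0,8],[0,0,0,8],[0,0,0,0],[0,0,0,0]]]'

```text
time_s: 1.7
position: [183.9, 491.7, 321.3]
tcp_rot: [3.142, -0.0, 1.631]
contact_force: [-0.3, 0.2, -0.1]
grip_width: -0.0
grasp_force: 0.0
```

Emit:
drive_tool --series '[[[-3.5,2.5,0,0],[-3.5,2.5,0,0],[-3.5,2.5,0,0],[-3.5,2.5,0,0],[-3.5,2.5,0,0]]]'

```text
time_s: 2.2
position: [319.5, 322.9, 321.4]
tcp_rot: [3.141, -0.0, 1.631]
contact_force: [1.1, -0.7, -0.9]
grip_width: 0.2
grasp_force: 0.0
```

Emit:
drive_tool --series '[[[-3.5,2.5,0,0],[-3.5,2.5,0,0],[-3.5,2.5,0,0],[-3.5,2.5,0,0],[-3.5,2.5,0,0]]]'

```text
time_s: 2.7
position: [454.4, 155.1, 321.5]
tcp_rot: [3.141, -0.0, 1.631]
contact_force: [0.5, 0.7, -0.4]
grip_width: 0.1
grasp_force: 0.0
```

Emit:
drive_tool --series '[[[-3.5,2.5,0,0],[-3.5,2.5,0,0],[-3.5,2.5,0,0],[-3.5,2.5,0,0],[-3.5,2.5,0,0]]]'

```text
time_s: 3.2
position: [589.3, -12.4, 321.3]
tcp_rot: [3.141, -0.0, 1.631]
contact_force: [-0.1, 0.2, 1.3]
grip_width: -0.2
grasp_force: 0.0
```

Emit:
drive_tool --series '[[[-3.5,2.5,0,0],[-1,0.7,0,0],[0,0,0,0],[0,0,0,0]]]'

```text
time_s: 3.6
position: [622.7, -53.6, 321.1]
tcp_rot: [-3.141, -0.001, 1.629]
contact_force: [0.0, 0.5, 0.6]
grip_width: 0.3
grasp_force: 0.0
```

Emit:
drive_tool --series '[[[0,0,2.5,0],[0,0,2.5,0],[0,0,2.5,0],[0,0,2.3,0],[0,0,0,0]]]'

```text
time_s: 4.1
position: [620.0, -51.8, 219.7]
tcp_rot: [-3.134, -0.002, 1.631]
contact_force: [-0.6, -0.4, 0.1]
grip_width: -0.3
grasp_force: 0.0
```

Run:
```python
from h import *
im,d=eyes.capture("side"); cv2.imwrite("pics/s1.png",cv2.resize(im[120:360,200:440],None,fx=2.4,fy=2.4))
print(ctrl.state()["position"],ctrl.state()["contact_force"])
```

```text
[621.11443984 -52.15312498 222.14756876] [0.47771082 0.42798401 1.0830306 ]
```

View pics/s1.png

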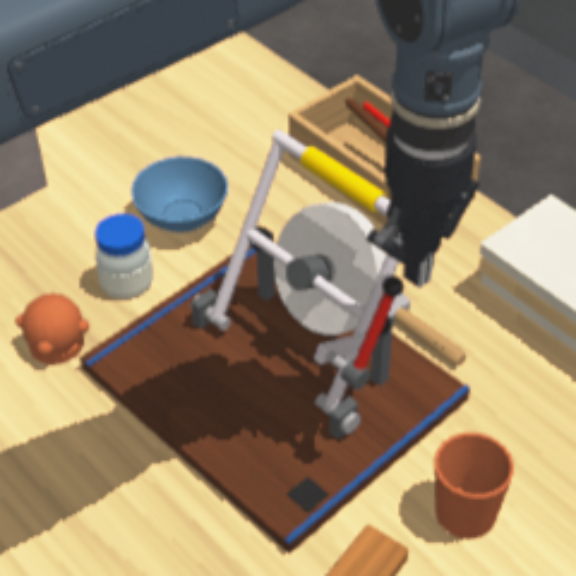

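The shut fingers (420,275) are behind the black tip (394,287), clear of the bar's end. Now I'll push forward.

Emit:
drive_tool --series '[[[0,-1,0,0],[0,-1,0,0],[0,-1,0,0],[0,-1,0,0],[0,-1,0,0]]]'

```text
time_s: 4.65
position: [573.8, -56.2, 226.8]
tcp_rot: [3.136, 0.001, 1.63]
contact_force: [-0.5, -1.0, 0.7]
grip_width: -0.1
grasp_force: 0.1
```

Emit:
drive_tool --series '[[[0,-1,0,0],[0,-1,0,0],[0,-0.6,0,0],[0,0,0,0],[0,0,0,0]]]'

```text
time_s: 5.15
position: [547.2, -58.3, 223.4]
tcp_rot: [3.141, 0.0, 1.628]
contact_force: [-1.0, -0.4, 0.9]
grip_width: 0.1
grasp_force: 0.0
```

Run:
```python
from h import *
im,d=eyes.capture("side"); cv2.imwrite("pics/s2.png",cv2.resize(im[120:360,200:440],None,fx=2.4,fy=2.4))
for r in eyes.cut_out("side","kick")[:2]:
    p=pts("side",r["pixels"],d);print(r["p"],r["box"],np.median(p,0).round())
```

```text
0.53 [333.6, 251.8, 351.1, 279.8] [521. -63. 199.]
```

View pics/s2.png

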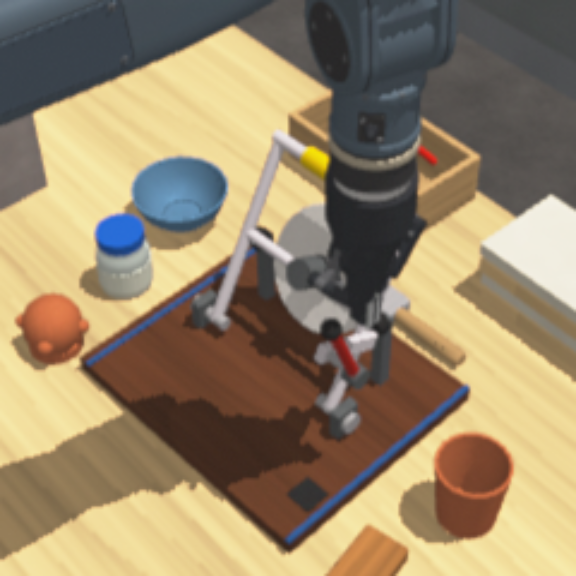

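The tip (331,328) has passed over centre and is dropping. I'll lift and open the gripper.

Emit:
drive_tool --series '[[[0,0,-3,0],[0,0,-3,0],[0,0,-3,0],[0,0,-3,0],[0,0,0,0]]]'

```text
time_s: 5.75
position: [548.8, -58.6, 348.2]
tcp_rot: [3.134, 0.002, 1.628]
contact_force: [0.2, -0.7, 0.1]
grip_width: 0.0
grasp_force: 0.0
```

Emit:
drive_tool --series '[[[0,0,0,0],[0,0,0,0],[0,0,0,0],[0,0,0,0]]]' --gripper 90

```text
time_s: 6.15
position: [546.7, -58.2, 341.9]
tcp_rot: [-3.139, -0.001, 1.628]
contact_force: [-0.9, -1.3, 0.2]
grip_width: 58.3
grasp_force: 0.0
```

Run:
```python
from h import *
im,d=eyes.capture("side"); cv2.imwrite("pics/s3.png",cv2.resize(im[120:360,200:440],None,fx=2.4,fy=2.4))
for r in eyes.cut_out("side","kick")[:2]:
    p=pts("side",r["pixels"],d);print(r["p"],r["box"],np.median(p,0).round(),p.min(0).round())
for r in eyes.cut_out("side","grip")[:1]:
    p=pts("side",r["pixels"],d);print(r["p"],r["box"],np.median(p,0).round())
print(ctrl.state())
```

```text
0.58 [328.7, 271.3, 352.2, 313.3] [512. -62. 118.] [471. -71.  18.]
0.62 [351.8, 194.1, 361.4, 202.5] [649.  43. 241.]
{'time_s': 6.3, 'qpos': array([-2.27949810e-01,  1.81133111e-01,  4.70964743e-01,  1.86178199e+00,
        7.21726290e-06,  1.28522097e+00]), 'qvel': array([ 0.00014375, -0.00303154,  0.00828477,  0.00021712,  0.00037794,
        0.00061825]), 'effort': array([-2.97551538e-03, -3.71350336e+01,  3.02450180e+01,  6.00906016e-03,
       -3.58744637e-05,  2.79137583e-05]), 'position': array([546.87641665, -58.18650239, 342.71520146]), 'tcp_rot': array([-3.14048739e+00, -3.32026890e-04,  1.62842169e+00]), 'contact_force': array([ 0.14789665, -0.29949225,  0.37432174]), 'ft_torque': array([ 0.04252796, -0.0319625 , -0.0350349 ]), 'grasp_force': 0.0, 'grip_width': 76.40965673477352}
```

View pics/s3.png

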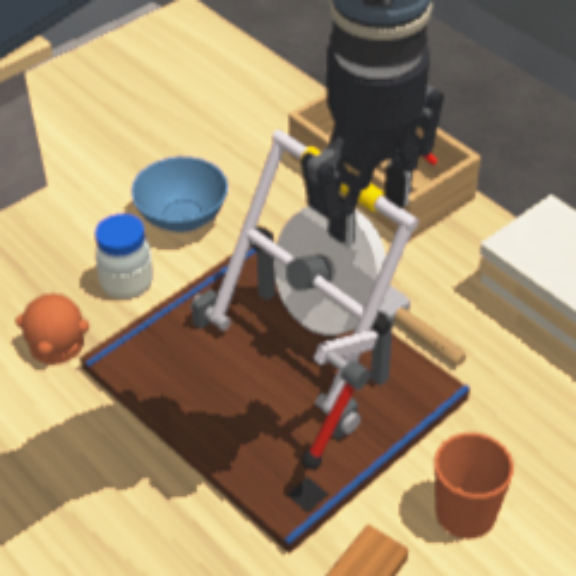

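The kickstand is fully down: the tip is at (312,458). Next I'll move over the bar.

Emit:
drive_tool --series '[[[3.4,2.8,0,0],[3.4,2.8,0,0],[3.5,2.8,0,0],[3.5,2.9,0,0],[0,0,0,0]]]' --gripper 95

```text
time_s: 6.8
position: [655.0, 90.9, 336.7]
tcp_rot: [-3.135, -0.002, 1.634]
contact_force: [-0.1, -0.5, -1.2]
grip_width: 81.0
grasp_force: 0.0
```

Emit:
drive_tool --series '[[[0,0,1,0],[0,0,1,0],[0,0,1,0],[0,0,0,0],[0,0,0,0]]]'

```text
time_s: 7.3
position: [651.5, 85.6, 313.5]
tcp_rot: [-3.141, 0.0, 1.628]
contact_force: [-0.1, 0.1, -0.5]
grip_width: 81.4
grasp_force: 0.0
```

Run:
```python
from h import *
im,d=eyes.capture("side"); cv2.imwrite("pics/s4.png",cv2.resize(im[120:360,200:440],None,fx=2.4,fy=2.4))
for r in eyes.cut_out("side","grip")[:1]:
    p=pts("side",r["pixels"],d);p=p[abs(p[:,2]-240)<15];print(r["p"],r["box"],np.median(p,0).round(),p.min(0),p.max(0))
s=ctrl.state();print(s["position"],s["tcp_rot"],s["grip_width"])
```

```text
0.62 [327.1, 180.5, 362.0, 204.2] [648.  85. 242.] [638.21750608  35.80519224 225.62899106] [662.56387003 137.66050447 247.93176984]
[651.9815996   85.73477554 314.28835755] [3.14034371e+00 1.04076814e-04 1.62811823e+00] 81.02581627740095
```

View pics/s4.png

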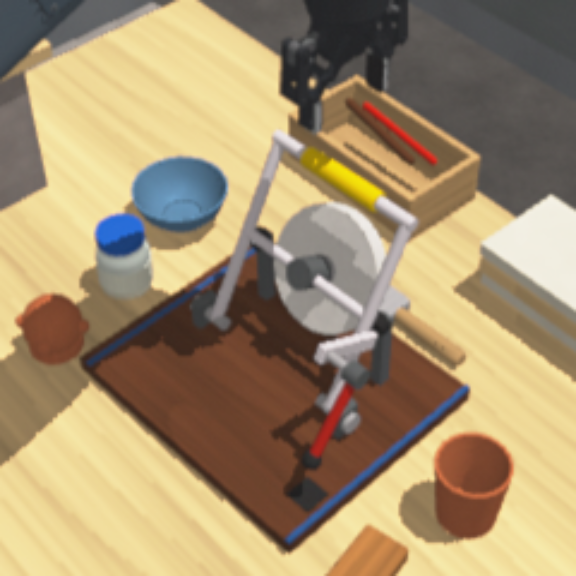

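The fingers straddle the bar: the front finger is at (310,105), the back one at (378,70), and the bar is at (345,180) below. Next I'll descend and close the gripper.

Emit:
drive_tool --series '[[[0,0,2.5,0],[0,0,2.5,0],[0,0,2.5,0],[0,0,2.2,0],[0,0,0,0]]]'

```text
time_s: 7.9
position: [650.0, 85.8, 212.4]
tcp_rot: [-3.135, -0.0, 1.628]
contact_force: [-0.4, 0.3, -0.8]
grip_width: 81.1
grasp_force: 0.0
```

Emit:
drive_tool --series '[[[0,0,0,0],[0,0,0,0],[0,0,0,0],[0,0,0,0],[0,0,0,0]]]' --gripper 0

```text
time_s: 8.4
position: [653.4, 86.1, 218.2]
tcp_rot: [3.137, 0.0, 1.628]
contact_force: [1.9, 0.2, 3.0]
grip_width: 21.0
grasp_force: 58.5
```

Emit:
drive_tool --series '[[[0,0,0,0],[0,0,0,0],[0,0,0,0]]]'

```text
time_s: 8.7
position: [653.4, 86.0, 218.2]
tcp_rot: [3.137, 0.0, 1.628]
contact_force: [3.0, 1.4, 5.3]
grip_width: 21.3
grasp_force: 58.7
```

Emit:
drive_tool --series '[[[0,-0.96,-0.49,0],[0,-0.99,-0.43,0],[0,-1.0,-0.39,0],[0,-1.02,-0.34,0],[0,-1.04,-0.28,0]]]'

```text
time_s: 9.2
position: [602.9, 83.1, 237.6]
tcp_rot: [3.137, 0.0, 1.628]
contact_force: [4.0, 0.2, 6.6]
grip_width: 21.3
grasp_force: 59.4
```

Emit:
drive_tool --series '[[[0,-1.06,-0.24,0],[0,-1.06,-0.18,0],[0,-1.07,-0.13,0],[0,-0.8,-0.08,0],[0,-0.7,-0.02,0]]]'

```text
time_s: 9.7
position: [554.7, 80.2, 244.0]
tcp_rot: [3.139, 0.001, 1.628]
contact_force: [0.8, -0.7, 7.7]
grip_width: 21.1
grasp_force: 59.6
```

Emit:
drive_tool --series '[[[0,-0.65,-0.01,0],[0,0,0,0],[0,0,0,0],[0,0,0,0],[0,0,0,0]]]'

```text
time_s: 10.2
position: [548.2, 79.9, 244.0]
tcp_rot: [3.14, 0.0, 1.628]
contact_force: [0.9, -0.8, 7.6]
grip_width: 21.2
grasp_force: 59.7
```

Run:
```python
from h import *
for c in("side","top"):
    im,d=eyes.capture(c); cv2.imwrite(f"pics/{c}5.png",cv2.resize(im[120:360,200:440],None,fx=2.4,fy=2.4))
    for n in("grip","kick"):
      for r in eyes.cut_out(c,n)[:1]:
        p=pts(c,r["pixels"],d);print(c,n,r["p"],r["box"],np.median(p,0).round())
s=ctrl.state();print(s)
```

```text
side grip 0.66 [299.5, 192.5, 331.2, 217.0] [545.  54. 268.]
side kick 0.71 [324.2, 289.9, 335.6, 324.5] [480. -63.  89.]
top kick 0.46 [359.8, 277.7, 372.5, 290.7] [484. -59. 137.]
{'time_s': 10.5, 'qpos': array([ 2.38813196e-02,  1.26650867e-01,  2.08491015e-01,  1.65142456e+00,
       -4.55937654e-04,  1.53712105e+00]), 'qvel': array([-1.52367717e-03,  1.58737177e-03,  1.61951191e-04, -8.27041766e-05,
        1.64588806e-03, -5.61742451e-04]), 'effort': array([ 2.05589812e-01, -3.23470366e+01,  2.77616537e+01,  1.07347160e-01,
        1.02385848e-01,  1.31944200e-02]), 'position': array([548.18281845,  79.86910193, 244.00784441]), 'tcp_rot': array([3.14039678e+00, 4.96482556e-04, 1.62835235e+00]), 'contact_force': array([ 0.0696905 , -0.7526893 ,  8.43968716]), 'ft_torque': array([-0.03394288, -0.07446265,  0.00898448]), 'grasp_force': 59.667420387268066, 'grip_width': 21.09302089108463}
```

View pics/side5.png

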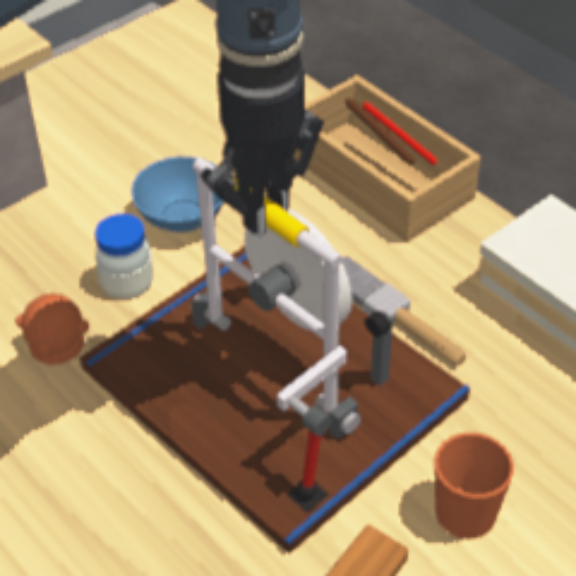

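Emit:
drive_tool --series '[[[0,0.2,0,0],[0,0,0,0],[0,0,0,0],[0,0,0,0]]]'

```text
time_s: 10.9
position: [550.4, 80.0, 244.0]
tcp_rot: [3.14, 0.0, 1.628]
contact_force: [1.1, -0.1, 8.3]
grip_width: 21.1
grasp_force: 59.8
```

```bash
python3 -c "
from rig import ctrl
s=ctrl.state();print(s['position'],s['grasp_force'],s['contact_force']);print(ctrl.close_job())"
```

```text
[550.43813554  80.01317415 244.04650741] 59.79481637477875 [ 1.10528075 -0.08814459  8.28157305]
the job is handed in; nothing more can be done
None
```

The kickstand was flipped fully down first, and then the frame was brought upright (within about 0.01 rad, estimated from the bar's travel). The job was handed in at about 11 s with the gripper still holding the yellow bar, and the other things were left untouched.

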